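Slide the tall battery pack onto its charger until it clicks home

ROBOT

A 7-joint arm with a two-finger parallel gripper is mounted at the origin on a cart in front of the work surface, level with it; the furniture and walls round the work are solid. World frame = base frame: x ahead of the robot, y to its left, z up, the work surface at z = 0. Lengths are in mm, angles in degrees, forces in N, time in s.
With the tool pointing down it reaches from about 425 to 925 mm from the base axis. Payload 6.8 kg.
Tool frame: the origin (TCP) lies at the very end of the fingers, on their centre line; the grasp point (between the pads) lies 19 mm behind it (ctrl.grip_depth is the z of the grasp point in the tool frame, in mm); z points along the fingers, y is the direction in which the jaws open and shut (so a half turn about z gives the same grasp; the last joint's range is limited). The gripper opens to 85 mm and grips with 20 to 120 N. Pads are 22 mm wide; open, the fingers measure 114 mm over their backs; the gripper's body (76 mm by 85 mm) begins 54 mm behind the grasp point. The pads swing forward as they close: fully open they stand 13 mm farther back than shut.
Start: joints at [-69.391, 27.33, 1.283, 89.118, -0.659, 63.558, -4.761], TCP at [304.373, 602.499, 231.308] pointing down, gripper open.
Joint ranges: [-169.35, 169.35], [-19.33, 120.38], [-80.79, 83.38], [13.8, 139.57], [-78.32, 258.32], [9.67, 109.79], [-169.56, 169.56]. Speed limits (degrees/s): [136.94, 136.94, 180, 180, 180, 180, 180].

INTERFACE

Orientations are given as a 3x3 rotation matrix whose columns are the frame's x, y, z axes.
In Python, from cell import ctrl gives the robot as it stands.
- The arm moves only by the tool move_arm, never from a script. Its argument "plan" is a list that holds one entry, the list of rows, each a list of 6 numbers: the shift along the world's x, y, z in mm, then the turn, a rotation vector about the world's x, y, z in degrees. In form: [[[dx, dy, dz, ax, ay, az], ...]]. A call has 1 to 20 rows; each row shifts and turns the commanded pose from where the row before left it; what a row does not reach is not made up. A row lasts 1/12 s, in which the tool goes at most 41.7 mm and 7.16 degrees, less where a joint would pass 70% of its speed; a pose out of reach is approached as far as the arm can. A call is refused whole if a number of a shift passes 41.7 or a number of a turn 7.16, either way. A call with a gripper value outside its range is refused whole. "fingers" is the opening, from 0 (shut) to 1 (fully open), set as the call begins (left out, the last holds). The fingers move at their own pace and stop on an object; "grip_force" is the grip in N (left out, the last holds). Time passes only in rows, so rows that do not move let the fingers close. It gives the time, the measured TCP pose, the force and the opening at its end, in the units of the state.
- ctrl.sense(): the state, without advancing time (a new reading comes with each control period).
- ctrl.capture(name): name is "scene" or "top" or "wrist"; returns a dict with "image" (480x640x3 uint8, red, green, blue), "K" (3x3 intrinsics, pixels), "origin" and "orientation" of the camera in the world. Camera axes: x right, y down, z forward; pixel columns grow to the right and rows downward; lengths in mm; the calibration is good to about 2 mm. The wrist camera is an equidistant fisheye: a pixel r from the principal point sees the ray r / f radians off the axis. A picture is of the moment at which its call begins. There is no depth.
- ctrl.finish_job(): hands the job in, once; it reports no verdict.
The state is a dict: "clock": time; "joint_positions": joint angles; "qvel": joint speeds; "joint_efforts": joint torques, N m; "tool_pos": TCP position; "tcp_rot": TCP orientation; "ft_force": force on the tool from outside, world axes, zero at the start; "wrist_torque": the same for the moment, N m; "finger_gap": opening from 0.0 (shut) to 1.0 (fully open).
Only numpy, scipy, OpenCV 4.12 (cv2) and the standard library are available. Lean on these libraries where they do the work, as an engineer would, in place of code of your own. Each camera call takes 0.05 s, during which the arm holds its last target.

TASK

Put the taller of the two battery packs on the charger: set it down on the charger's open deck, slide it in between the rails and under their lips until the two sprung catches snap into the notches of its foot, and let go of it. Leave the low battery pack where it lies.

Things in the scene. Friction and masses are not known exactly. Their poses are not given: they have to be found in the camera images.
- tall_pack_center (a point): Centre (36 mm up) of the battery pack to load: black upright block 70 (its x) x 40 (y) x 72 mm high (z), 0.27 to 0.5 kg. Along the foot of each long side runs a grey ear 14 mm wide, 6 mm high (68 mm over both), with round ends and a 21 mm notch at mid-length. Ends alike: goes in either way round. Grip across the 40 mm width, well above the ears.
- low_pack_center (a point): Centre (19 mm above the underside) of the low battery pack, the wrong one: the same plan shape and foot, but only 38 mm high. It stays where it is.
- charger: Grey plastic base, fixed, 230 x 140 mm, deck 10 mm above the bench; at its far end a block as wide as the base, its top 34 mm above the bench. Origin on the bench, 10 mm beyond the middle of its length. x is the direction in which a pack is slid in, from the open deck towards the end block; y across, z up. On the deck two aluminium rails along x.
- rail_mouth (a point): Mouth of the rails, on the deck, mid-way between them; axes as charger. From here to the end block 80 mm clear between the walls. From 18 mm past here lips overhang the ears: 54 mm clear between lips, underside 11 mm, top 15 mm above the deck (21 mm at their bent-up front). Before the mouth flared guides, 12 mm high, widen to about 105 mm clear, 33 mm out.
- landing (a point): Where the pack's centre may be set down on the open deck: 113 mm before home along x, 46 mm above the bench (pack standing on the deck). The pack is then clear of rails and lips, its front between the flared guides with some 15 mm to spare on either side. Axes as charger.
- home (a point): Where the tall pack's centre is when home, 46 mm above the bench, 63 mm beyond the rail mouth; axes as charger. The end block stops the pack 2 mm past it. A sprung roller catch on either side drops into the notches of the ears here and holds the pack to about 3 mm; pushing past the catches takes about 3 to 8 N along x.
- left_catch (a joint): Left roller catch (+y side of home), a steel roller on a spring: 0 = sprung fully in (no pack there, or dropped into the notch), about 0.005 m = pushed aside by the pack's ear, at most 0.012.
- right_catch (a joint): Right roller catch (-y side of home); values as the left one.
There are look-alikes about, which are no part of the job. Leave any pink look-alike of the part that bears tall_pack_center alone.

How it is judged (in metres and radians):
At the end, for the whole second after the job is handed in: The tall pack stands upright (within 0.15 rad) and at rest on the charger, its centre within 10 mm of home, with both catches sprung back in (each joint below 0.002 m), and it has been let go (distance between tall_pack_center and home below 0.01 m and angle between tall_pack_center's own z axis and vertical below 0.15 rad and value of joint each of left_catch, right_catch below 0.002 m and linear speed of tall_pack below 0.02 m/s); the robot touches nothing.
It fails at once if the low pack is shifted by more than 30 mm (distance of low_pack_center from where it was at the start of the episode above 0.03 m).
It also fails if it takes over 42 s, if anything falls off the work surface, if the arm or the gripper's body presses on something with over 40 N, if the wrist force passes 120 N, or if a joint passes its speed limit or range.

## Working session

There is one attempt and no reset: what is moved stays moved. The work goes in short steps, Python scripts to look and compute and a tool call to move; the robot and the scene stay as the last step left them, time stands still between calls to the robot, and variables do not carry over. Pictures are saved under pics/ and viewed, and the job is handed in when it is done.

Besides the shell and the picture viewer there is one more tool, called as name(argument=value, ...) on one line, values as JSON. move_arm: Moves the arm, as the interface text tells. Its arguments: {"type":"object","properties":{"plan":{"type":"array"},"fingers":{"type":"number"},"grip_force":{"type":"number"}},"required":["plan"]}

```bash
mkdir -p pics; ls
python3 - <<'E'
from cell import ctrl
import cv2,json,numpy as np
s=ctrl.sense();print(s['clock'],s['tool_pos'],s['tcp_rot'],s['finger_gap'],s['ft_force'])
for n in ['scene','top','wrist']:
    c=ctrl.capture(n);cv2.imwrite(f'pics/{n}0.png',c['image'][:,:,::-1])
    np.savez(f'{n}0.npz',**c);print(n,c['K'],c['origin'],c['orientation'])
E
```

```text
pics
0.0 [304.13899253 601.9384362  230.32422143] [[-8.92575045e-01  4.50898363e-01 -6.74399739e-04]
 [ 4.50898840e-01  8.92573468e-01 -1.68526710e-03]
 [-1.57932862e-04 -1.80831342e-03 -9.99998353e-01]] 0.9993148254875331 [ 0.4311677  -0.16948214 -0.40056758]
scene [[521.85333445   0.         312.01896648]
 [  0.         521.85333445 243.71008485]
 [  0.           0.           1.        ]] [ 139.74969902 -478.07973339  867.80310823] [[ 0.77893534 -0.49106279  0.39002189]
 [-0.62704678 -0.60148075  0.49500832]
 [-0.00848951 -0.63014145 -0.77643396]]
top [[442.37384944   0.         315.07662858]
 [  0.         442.37384944 245.26950315]
 [  0.           0.           1.        ]] [396.03770606  31.86848305 908.93970403] [[-0.02818889 -0.98536335  0.16812036]
 [-0.99960144  0.02752947 -0.00625225]
 [ 0.00153248 -0.1682296  -0.98574665]]
wrist [[371.64829954   0.         318.00570757]
 [  0.         371.64829954 241.75398811]
 [  0.           0.           1.        ]] [235.80696614 637.61772802 373.05154445] [[ 0.45060145  0.8521288   0.26614814]
 [ 0.89272111 -0.42920342 -0.13723497]
 [-0.00271018  0.29943434 -0.95411306]]
```

View pics/scene0.png

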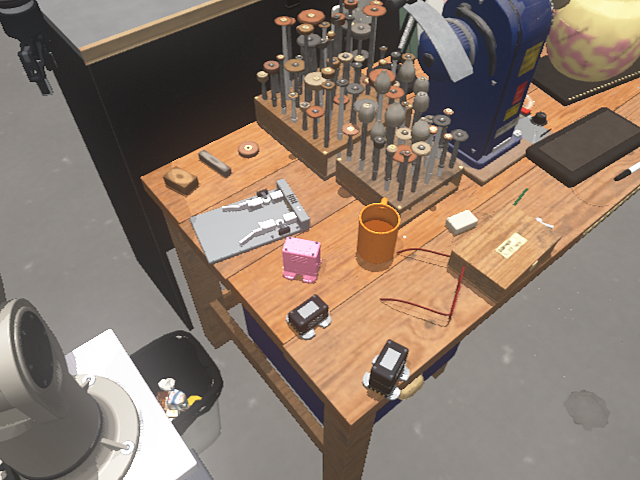

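View pics/top0.png

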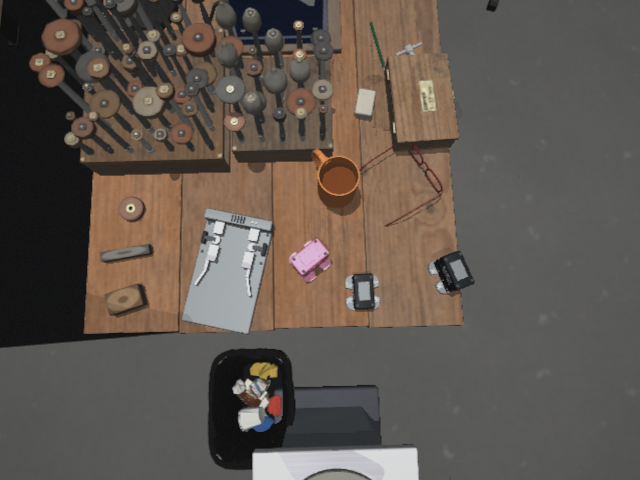

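View pics/wrist0.png

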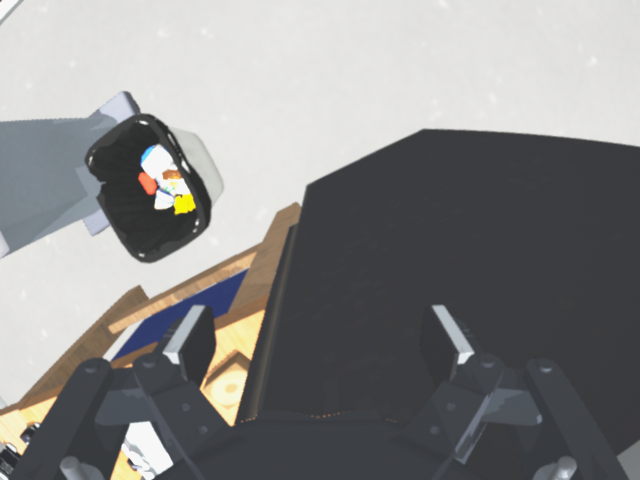

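Candidates in the top view: black block at (453,272), black block at (363,292) and pink block at (310,258). In the scene view they are at (389,367), (309,315) and (302,258). The first looks like the tall one; I'll confirm with enlarged crops.

```bash
cat > h.py <<'E'
import numpy as np,cv2
def load(n): return dict(np.load(n+'.npz'))
def ray(c,u,v):
    d=np.array([(u-c['K'][0,2])/c['K'][0,0],(v-c['K'][1,2])/c['K'][1,1],1]);return c['orientation']@d
def atz(c,u,v,z):
    d=ray(c,u,v);return c['origin']+d*(z-c['origin'][2])/d[2]
def proj(c,p):
    q=(np.atleast_2d(p)-c['origin'])@c['orientation'];q=q/q[:,2:];return (q@c['K'].T)[:,:2]
def crop(c,x,y,w,h,s,name):
    im=c['image'][y:y+h,x:x+w,::-1];cv2.imwrite(f'pics/{name}.png',cv2.resize(im,None,fx=s,fy=s,interpolation=cv2.INTER_CUBIC))
def tri(c1,p1,c2,p2):
    d1=ray(c1,*p1);d2=ray(c2,*p2);A=np.stack([d1,-d2],1);t=np.linalg.lstsq(A,c2['origin']-c1['origin'],rcond=None)[0]
    a=c1['origin']+t[0]*d1;b=c2['origin']+t[1]*d2;return (a+b)/2,np.linalg.norm(a-b)
E
python3 - <<'E'
from h import *
t=load('top0');s=load('scene0')
a=cv2.resize(t['image'][235:325,335:495],None,fx=5,fy=5,interpolation=cv2.INTER_CUBIC)[:,:,::-1];cv2.imwrite('pics/tp.png',a)
crop(s,270,280,160,120,5,'sp')
crop(t,165,195,130,150,4,'tc')
crop(s,180,165,150,110,5,'sc')
print(atz(t,453,272,72),atz(t,363,292,38),atz(t,240,218,34),atz(t,215,330,10))
E
```

```text
[ 479.93977435 -234.02323399   72.        ] [448.96758585 -65.03258146  38.        ] [605.56852146 176.87577385  34.        ] [383.47139077 230.63050064  10.        ]
```

View pics/tp.png

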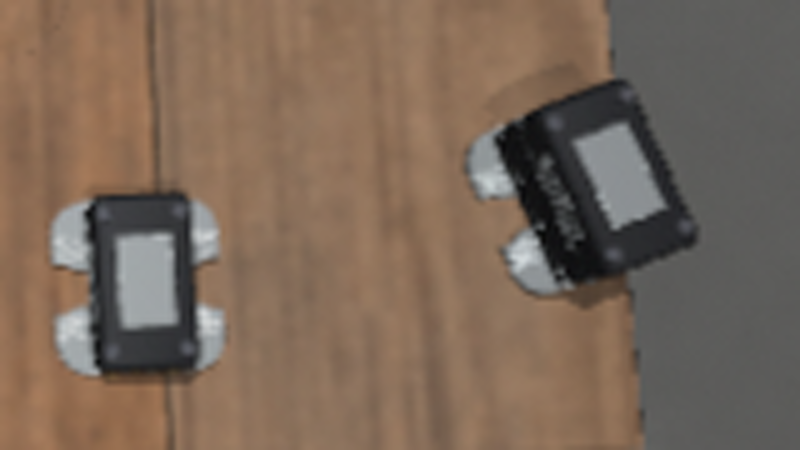

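View pics/sp.png

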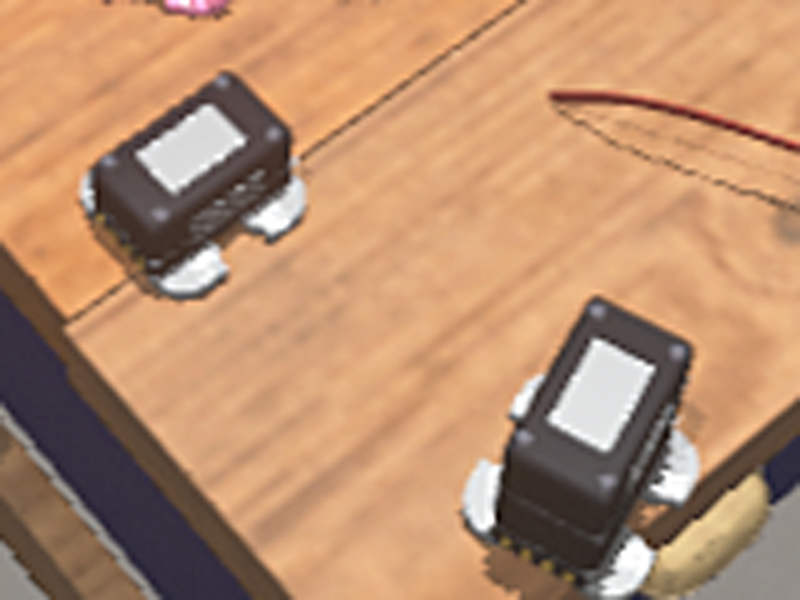

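View pics/tc.png

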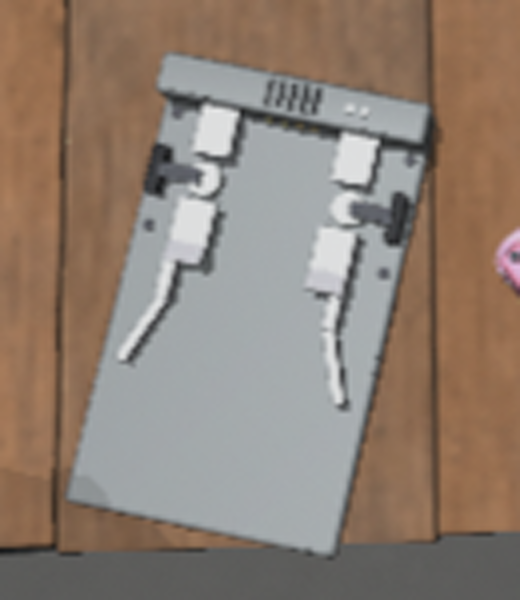

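View pics/sc.png

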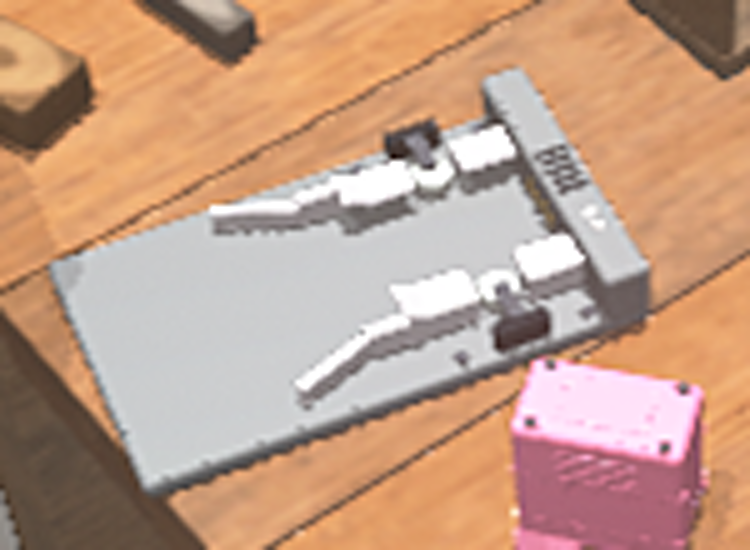

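The crops confirm it: (453,272) top / (389,367) scene is the tall black pack, with its side face clearly visible. (363,292) is the low one and the pink one is a decoy. Next I'll fit the pack and charger poses from both views.

```bash
cat > fit.py <<'E'
from h import *
from scipy.optimize import least_squares
t=load('top0');s=load('scene0')
T=lambda x,y:(x/5+335,y/5+235); S=lambda x,y:(x/5+270,y/5+280)
names=['a','b','c','d']
# pack screws: order along
pt=[T(553,120),T(627,92),T(685,228),T(612,257)]
ps=[S(524,438),S(597,310),S(680,352),S(607,482)]
for a,z in [(pt,72)]:
    print('top view z72',np.array([atz(t,*p,72)[:2] for p in pt]).round(1).tolist())
print('scene z72',np.array([atz(s,*p,72)[:2] for p in ps]).round(1).tolist())
print('tri centre',tri(t,np.mean(pt,0),s,np.mean(ps,0)))
C=lambda x,y:(x/4+165,y/4+195); D=lambda x,y:(x/5+180,y/5+165)
# charger: name,z,top px, scene px
pts=[('nearL',10,C(68,498),D(52,268)),('nearR',10,C(335,553),D(150,492)),('farL top',34,C(168,54),D(520,68)),('farR top',34,C(433,103),D(650,265)),('blkL',34,C(157,95),D(484,78)),('blkR',34,C(424,146),D(598,280)),
('rollL',23,C(204,181),D(434,178)),('rollR',23,C(347,209),D(502,290)),('guideL',22,C(124,358),D(216,213)),('guideR',22,C(342,405),D(303,388))]
for n,z,a,b in pts:
    print(n,atz(t,*a,z)[:2].round(1),atz(s,*b,z)[:2].round(1),tri(t,a,s,b)[0].round(1))
E
python3 fit.py
```

```text
top view z72 [[505.2, -221.9], [515.2, -251.1], [462.6, -268.7], [452.4, -240.1]]
scene z72 [[454.9, -240.5], [506.4, -221.7], [517.0, -250.7], [465.3, -268.8]]
tri centre (array([ 484.34229014, -245.61326394,   72.90195374]), np.float64(1.6079555579758527))
nearL [406.  296.9] [407.3 294.4] [407.1 297.    7.8]
nearR [375.2 163.3] [375.2 161. ] [375.6 163.6   6.9]
farL top [627.3 244. ] [629.3 243.8] [627.9 243.4  34.9]
farR top [598.  109.6] [599.7 111.5] [597.5 109.1  37.6]
blkL [606.  249.3] [612.7 249. ] [607.9 247.1  37.4]
blkR [575.9 114.4] [577.2 118.9] [574.1 114.   40.7]
rollL [563.1 227.5] [563.6 221.2] [566.1 228.5  15. ]
rollR [546.6 154.8] [547.4 148.4] [549.6 155.2  14.8]
guideL [474.3 266.9] [476.8 265.9] [475.4 266.2  22.5]
guideR [447.8 157.9] [450.6 158.1] [448.8 157.   24.1]
```

move_arm(plan=[[[2,-34,0,0,0,2.3],[2,-34,0,0,0,2.3],[2,-34,0,0,0,2.3],[2,-34,0,0,0,2.3],[2,-34,0,0,0,2.3],[2,-34,0,0,0,2.3],[2,-34,0,0,0,2.3],[2,-34,0,0,0,2.3],[16,-33,0,0,0,2.3],[16,-33,0,0,0,2.3],[16,-33,0,0,0,2.3],[16,-33,0,0,0,2.3],[16,-33,0,0,0,2.3],[16,-33,0,0,0,2.3],[16,-33,0,0,0,2.3],[16,-33,0,0,0,2.3],[16,-33,0,0,0,2.3],[16,-33,0,0,0,2.3]]])

```text
clock: 1.65
tool_pos: [480.7, -1.3, 231.4]
tcp_rot: [[-0.967, -0.254, 0.0], [-0.254, 0.967, 0.0], [-0.0, 0.0, -1.0]]
ft_force: [0.3, 0.0, -0.2]
finger_gap: 1.0
```

move_arm(plan=[[[1,-34,-8,0,0,0.7],[1,-34,-8,0,0,0.7],[1,-34,-8,0,0,0.7],[1,-34,-8,0,0,0.7],[0,-34,-8,0,0,0.7],[0,-34,-8,0,0,0.7],[0,-34,-8,0,0,0.2],[0,-6,-4,0,0,0],[0,0,0,0,0,0],[0,0,0,0,0,0]]])

```text
clock: 2.48
tool_pos: [484.1, -243.0, 170.9]
tcp_rot: [[-0.946, -0.325, -0.001], [-0.325, 0.946, 0.001], [0.001, 0.001, -1.0]]
ft_force: [1.0, 0.6, 0.3]
finger_gap: 1.007
```

Run:
```python
from cell import ctrl
import cv2,numpy as np
s=ctrl.sense();print(s['clock'],s['tool_pos'],np.round(s['tcp_rot'],4).tolist(),s['joint_positions'])
c=ctrl.capture('wrist');cv2.imwrite('pics/w1.png',c['image'][:,:,::-1]);np.savez('w1.npz',**c)
```

```text
2.4833 [ 484.06836764 -242.97332583  170.91959478] [[-0.9458, -0.3249, -0.0011], [-0.3249, 0.9458, 0.0008], [0.0008, 0.0011, -1.0]] [ -0.5325611   19.99665944  25.53819533 112.22217992 -11.08119461
  50.2080474  139.75998132]
```

View pics/w1.png

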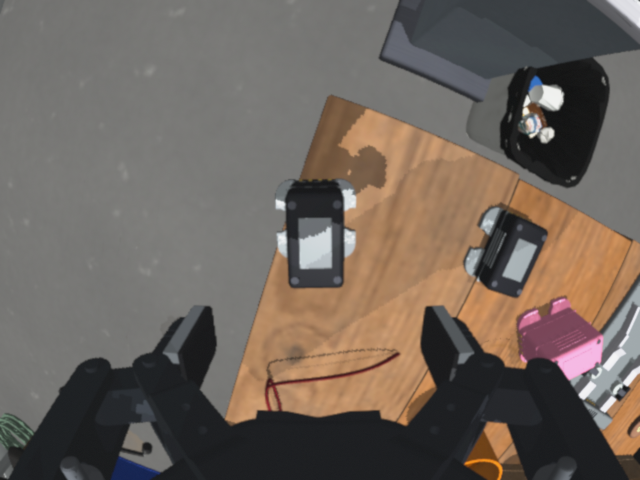

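The wrist view shows the tall pack at about (315,240), between the finger lines, and the low pack at (518,255). I'll check the pose with the fisheye model.

```bash
cat >> h.py <<'E'
def wat(c,u,v,z):
    d=np.array([(u-c['K'][0,2]),(v-c['K'][1,2])]);r=np.linalg.norm(d);th=r/c['K'][0,0]
    q=np.r_[d/r*np.sin(th),np.cos(th)];q=c['orientation']@q
    return c['origin']+q*(z-c['origin'][2])/q[2]
E
python3 - <<'E'
from h import *
c=load('w1');crop(c,255,165,130,140,4,'w1c');print(c['origin'])
E
```

```text
[ 411.75175242 -266.86899469  313.6205919 ]
```

View pics/w1c.png

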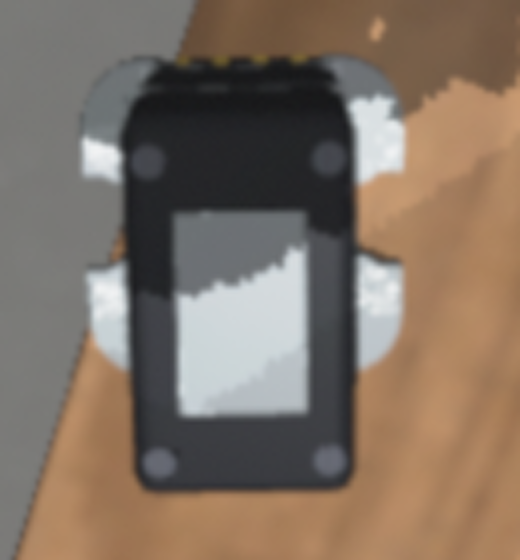

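Run:
```python
from h import *
c=load('w1')
P=np.array([wat(c,255+x/4,165+y/4,72)[:2] for x,y in [(148,161),(328,160),(330,461),(159,463)]]);print(P.round(1),P.mean(0))
for a,b in [(0,3),(1,2)]:
    d=P[b]-P[a];print(np.linalg.norm(d),np.degrees(np.arctan2(d[1],d[0])))
for a,b in [(0,1),(3,2)]:
    d=P[b]-P[a];print(np.linalg.norm(d),np.degrees(np.arctan2(d[1],d[0])))
```

```text
[[ 464.6 -267. ]
 [ 454.7 -238.8]
 [ 505.5 -220.1]
 [ 515.7 -248.6]] [ 485.12537278 -243.64587447]
54.29634513616025 19.82992297638191
54.054872294134285 20.2323088784904
29.86373165679986 109.26990070690755
30.241967000098654 109.73692844947307
```

move_arm(plan=[[[0.5,-0.5,-30,0,0,0.5],[0,0,-30,0,0,0],[0,0,-30,0,0,0],[0,0,-30,0,0,0],[0,0,-12,0,0,0],[0,0,-7,0,0,0],[0,0,0,0,0,0],[0,0,0,0,0,0],[0,0,0,0,0,0]]])

```text
clock: 3.28
tool_pos: [486.2, -244.3, 33.9]
tcp_rot: [[-0.943, -0.334, 0.003], [-0.334, 0.943, -0.001], [-0.002, -0.002, -1.0]]
ft_force: [0.7, -0.3, 0.3]
finger_gap: 1.0
```

move_arm(plan=[[[0,0,-3,0,0,0],[0,0,0,0,0,0],[0,0,0,0,0,0],[0,0,0,0,0,0],[0,0,0,0,0,0],[0,0,0,0,0,0],[0,0,0,0,0,0],[0,0,0,0,0,0],[0,0,0,0,0,0],[0,0,0,0,0,0]]], fingers=0, grip_force=70)

```text
clock: 4.12
tool_pos: [485.3, -244.2, 29.9]
tcp_rot: [[-0.943, -0.334, 0.001], [-0.334, 0.943, -0.0], [-0.001, -0.0, -1.0]]
ft_force: [-0.1, 1.5, 5.6]
finger_gap: 0.461
```

move_arm(plan=[[[0,0,0,0,0,0],[0,0,10,0,0,0],[0,0,25,0,0,0],[0,0,30,0,0,0],[0,0,30,0,0,0],[0,0,30,0,0,0],[0,0,15,0,0,0],[0,0,0,0,0,0]]])

```text
clock: 4.78
tool_pos: [486.5, -244.9, 172.9]
tcp_rot: [[-0.943, -0.333, 0.006], [-0.333, 0.943, -0.002], [-0.005, -0.003, -1.0]]
ft_force: [0.6, -0.5, -3.9]
finger_gap: 0.461
```

Run:
```python
from cell import ctrl
import cv2,numpy as np
s=ctrl.sense();print(s['clock'],s['tool_pos'],np.round(s['tcp_rot'],4).tolist(),s['ft_force'],s['finger_gap'])
c=ctrl.capture('wrist');cv2.imwrite('pics/w2.png',c['image'][:,:,::-1]);np.savez('w2.npz',**c)
```

```text
4.7833 [ 486.4695364  -244.93530918  172.89719799] [[-0.9428, -0.3334, 0.0058], [-0.3334, 0.9428, -0.0015], [-0.0049, -0.0034, -1.0]] [ 0.59902197 -0.50682804 -3.88952104] 0.4614583365446646
```

View pics/w2.png

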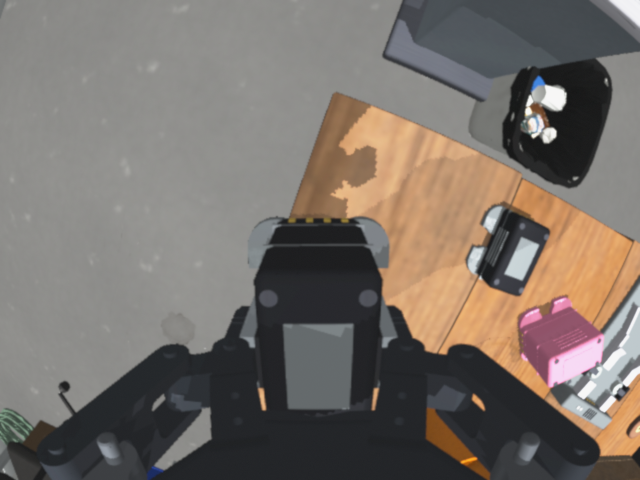

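move_arm(plan=[[[0,20,0,0,0,-1.5],[0,35,0,0,0,-2.4],[0,35,0,0,0,-2.4],[0,35,0,0,0,-2.4],[0,35,0,0,0,-2.4],[0,35,0,0,0,-2.4],[0,35,0,0,0,-2.4],[-6,35,0,0,0,-2.4],[-6,35,0,0,0,-2.4],[-6,35,0,0,0,-2.4],[-6,35,0,0,0,-2.4],[-6,35,0,0,0,-2.4],[-6,35,0,0,0,-2.4],[-3,20,0,0,0,-2.4],[0,0,0,0,0,0],[0,0,0,0,0,0]]])

```text
clock: 6.17
tool_pos: [444.2, 216.6, 167.4]
tcp_rot: [[-0.974, 0.225, -0.003], [0.225, 0.974, -0.002], [0.002, -0.003, -1.0]]
ft_force: [-0.2, 0.3, -4.2]
finger_gap: 0.459
```

Run:
```python
from cell import ctrl
import cv2,numpy as np
s=ctrl.sense();print(s['clock'],s['tool_pos'],np.round(s['tcp_rot'],4).tolist(),s['ft_force'],s['finger_gap'],s['joint_positions'])
c=ctrl.capture('wrist');cv2.imwrite('pics/w3.png',c['image'][:,:,::-1]);np.savez('w3.npz',**c)
```

```text
6.1667 [444.15172243 216.60754979 167.44822329] [[-0.9744, 0.2248, -0.003], [0.2248, 0.9744, -0.0023], [0.0024, -0.0029, -1.0]] [-0.16787247  0.31619098 -4.18721461] 0.45860889782692954 [-51.3034741   15.41765366  21.3084938  118.1253165   -7.44178236
  47.92155354  51.33470941]
```

View pics/w3.png

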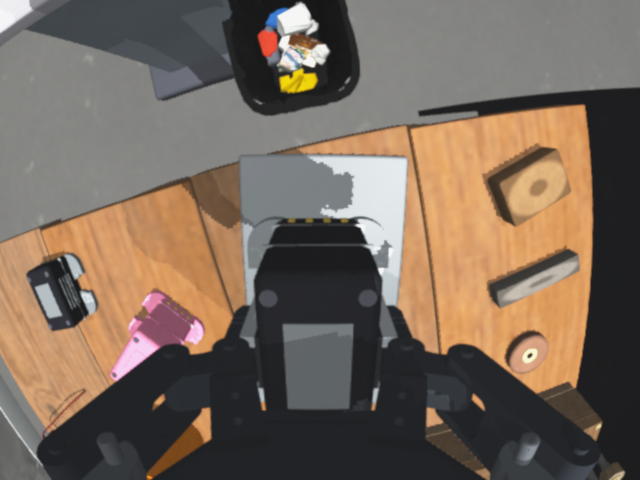

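```bash
python3 - <<'E'
from h import *
c=load('w3')
for p in [(240.5,155.5),(406,157.5),(398,300),(245,300)]:print(wat(c,*p,10).round(1))
from scipy.optimize import least_squares
t=load('top0');s=load('scene0')
C=lambda x,y:(x/4+165,y/4+195); D=lambda x,y:(x/5+180,y/5+165)
m=[((-125,70,10),C(68,498),D(52,268)),((-125,-70,10),C(335,553),D(150,492)),((105,70,34),C(168,54),D(520,68)),((105,-70,34),C(433,103),D(650,265))]
def f(p):
    a=np.radians(p[2]);R=np.array([[np.cos(a),-np.sin(a),0],[np.sin(a),np.cos(a),0],[0,0,1]])
    r=[]
    for l,u,v in m:
        w=R@np.array(l)+[p[0],p[1],0];r+=list(atz(t,*u,l[2])[:2]-w[:2])+list(atz(s,*v,l[2])[:2]-w[:2])
    return np.array(r)
r=least_squares(f,[512,200,-13]);print(r.x,f(r.x).round(1))
E
python3 - <<'E'
import sys;sys.path.insert(0,'.')
from h import *
c=load('w3');import os;os.chdir('.');crop(c,220,140,200,180,4,'w3c')
E
```

```text
[374.7 167.9  10. ]
[406.3 299.2  10. ]
[530.9 271.5  10. ]
[499.8 135.7  10. ]
[512.00554014 200.79924911 -13.01056381] [ 0.  -0.3  1.4 -2.8  0.7  2.6  0.8  0.2 -2.8 -1.4 -0.7 -1.6 -0.6  0.6
  1.2  2.6]
```

View pics/w3c.png

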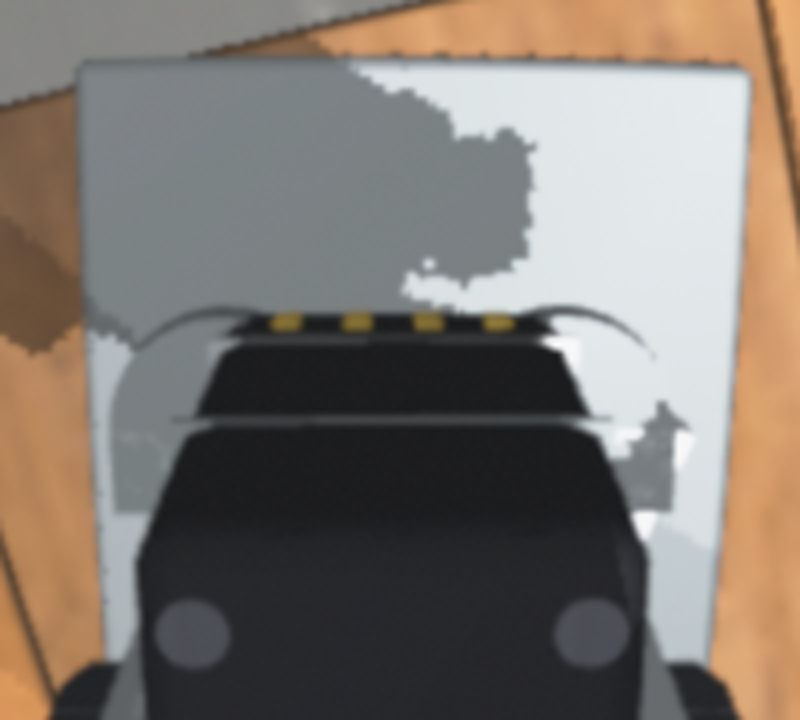

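move_arm(plan=[[[1,0.5,-25,0,0,0],[1,0.5,-35,0,0,0],[1,0.5,-30,0,0,0],[0,0,-17,0,0,0],[0,0,0,0,0,0],[0,0,0,0,0,0],[0,0,0,0,0,0]]])

```text
clock: 6.8
tool_pos: [449.7, 216.7, 63.1]
tcp_rot: [[-0.973, 0.23, 0.001], [0.23, 0.973, 0.0], [-0.001, 0.0, -1.0]]
ft_force: [-0.1, 1.2, -4.0]
finger_gap: 0.461
```

Run:
```python
from cell import ctrl
import cv2,numpy as np
from h import crop
s=ctrl.sense();print(s['clock'],s['tool_pos'],np.round(s['tcp_rot'],4).tolist(),s['ft_force'],s['finger_gap'])
for n in ['wrist','top','scene']:
    c=ctrl.capture(n);np.savez(n+'4.npz',**c)
    if n=='wrist': crop(c,200,140,240,180,3.3,'w4c')
    if n=='top': crop(c,165,195,160,150,4,'t4c')
    if n=='scene': crop(c,150,130,200,150,4,'s4c')
```

```text
6.8 [449.74958352 216.71865677  63.10419663] [[-0.9732, 0.23, 0.001], [0.23, 0.9732, 0.0002], [-0.0009, 0.0004, -1.0]] [-0.08775198  1.24173595 -4.01048831] 0.4610000754353643
```

View pics/w4c.png

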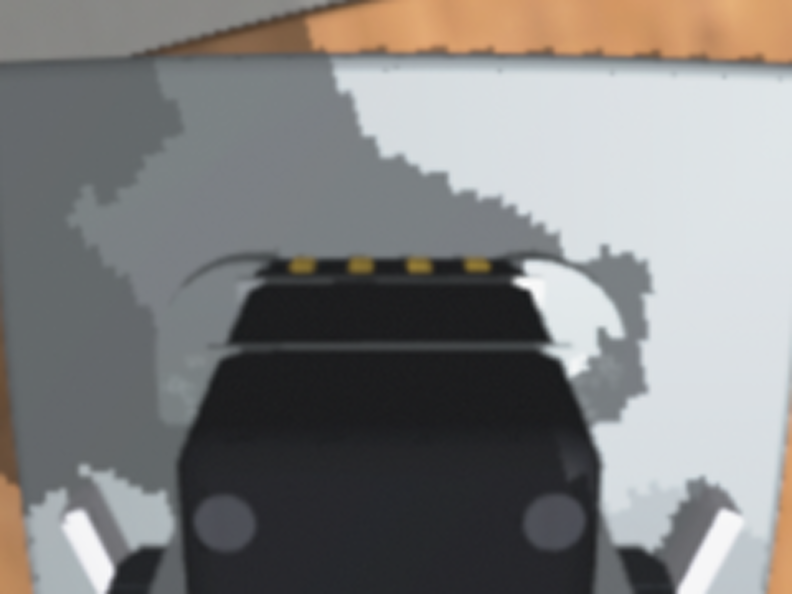

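View pics/t4c.png

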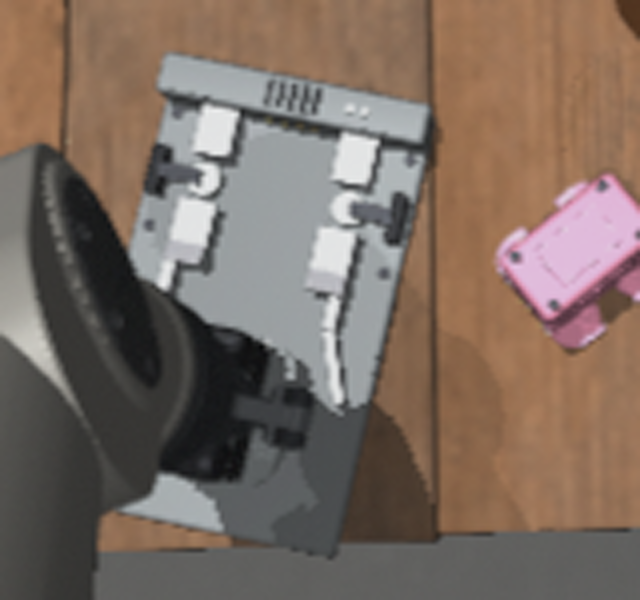

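View pics/s4c.png

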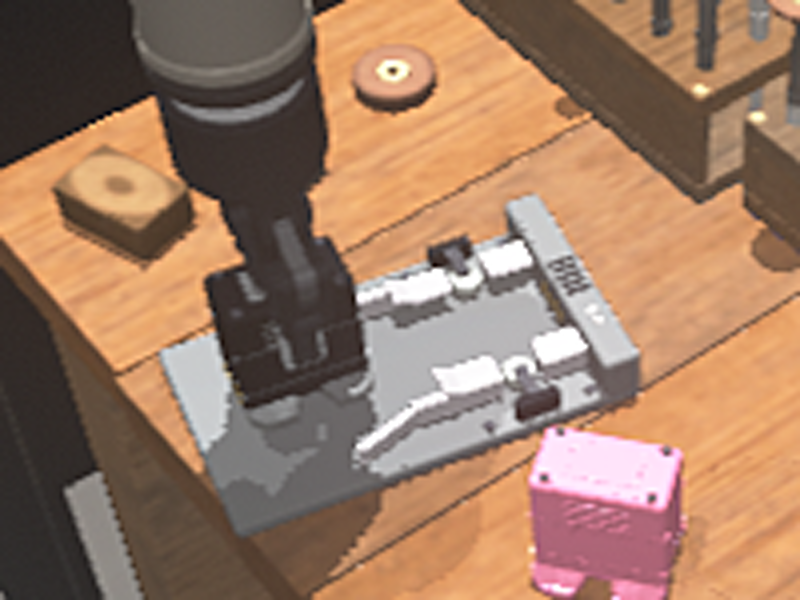

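move_arm(plan=[[[0,1.2,-6,0,0,0],[0,1.2,-6,0,0,0],[0,0,-5,0,0,0],[0,0,-2,0,0,0],[0,0,-1,0,0,0],[0,0,0,0,0,0],[0,0,0,0,0,0]]])

```text
clock: 7.53
tool_pos: [448.9, 219.8, 42.3]
tcp_rot: [[-0.974, 0.229, -0.0], [0.229, 0.974, -0.0], [0.0, -0.0, -1.0]]
ft_force: [0.7, 0.3, -3.3]
finger_gap: 0.458
```

move_arm(plan=[[[0,0,-1,0,0,0],[0,0,-1,0,0,0],[0,0,-0.5,0,0,0],[0,0,0,0,0,0]]])

```text
clock: 7.87
tool_pos: [449.0, 220.0, 40.0]
tcp_rot: [[-0.974, 0.228, 0.0], [0.228, 0.974, 0.0], [-0.0, 0.0, -1.0]]
ft_force: [-0.8, -0.8, -3.0]
finger_gap: 0.462
```

Run:
```python
from cell import ctrl
import cv2,numpy as np
from h import crop
s=ctrl.sense();print(s['clock'],s['tool_pos'],np.round(s['tcp_rot'],4).tolist(),s['ft_force'],s['finger_gap'])
c=ctrl.capture('wrist');np.savez('w5.npz',**c);crop(c,200,140,240,180,3.3,'w5c')
```

```text
7.8667 [449.01180675 219.95151357  39.95370034] [[-0.9735, 0.2285, 0.0002], [0.2285, 0.9735, 0.0002], [-0.0001, 0.0003, -1.0]] [-0.75379738 -0.81037384 -3.00898096] 0.4619791470793252
```

View pics/w5c.png

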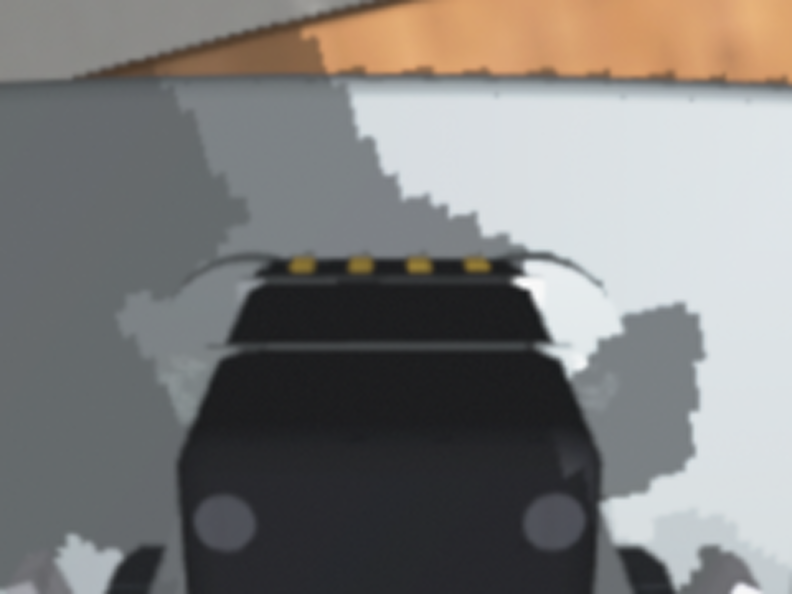

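move_arm(plan=[[[0,0,-0.5,0,0,0],[2.9,-0.7,0,0,0,0],[4.9,-1.1,0,0,0,0],[4.9,-1.1,0,0,0,0],[4.9,-1.2,0,0,0,0],[4.9,-1.1,0,0,0,0],[4.9,-1.1,0,0,0,0],[4.9,-1.2,0,0,0,0],[0,0,0,0,0,0]]])

```text
clock: 8.67
tool_pos: [483.1, 212.4, 39.9]
tcp_rot: [[-0.973, 0.229, 0.002], [0.229, 0.973, 0.001], [-0.002, 0.001, -1.0]]
ft_force: [1.5, -1.1, 3.6]
finger_gap: 0.461
```

Run:
```python
from cell import ctrl
import cv2,numpy as np
from h import crop
s=ctrl.sense();print(s['clock'],s['tool_pos'],np.round(s['tcp_rot'],4).tolist(),s['ft_force'],s['wrist_torque'],s['finger_gap'])
c=ctrl.capture('scene');np.savez('s6.npz',**c);crop(c,180,150,150,110,5,'s6c')
c=ctrl.capture('top');np.savez('t6.npz',**c);crop(c,165,195,130,150,4,'t6c')
```

```text
8.6667 [483.07558632 212.44760704  39.94929497] [[-0.9734, 0.2291, 0.0024], [0.2292, 0.9734, 0.0008], [-0.0022, 0.0014, -1.0]] [ 1.50796469 -1.13744526  3.59162343] [-0.28638599 -0.18728428  0.03721916] 0.46103229407225554
```

View pics/s6c.png

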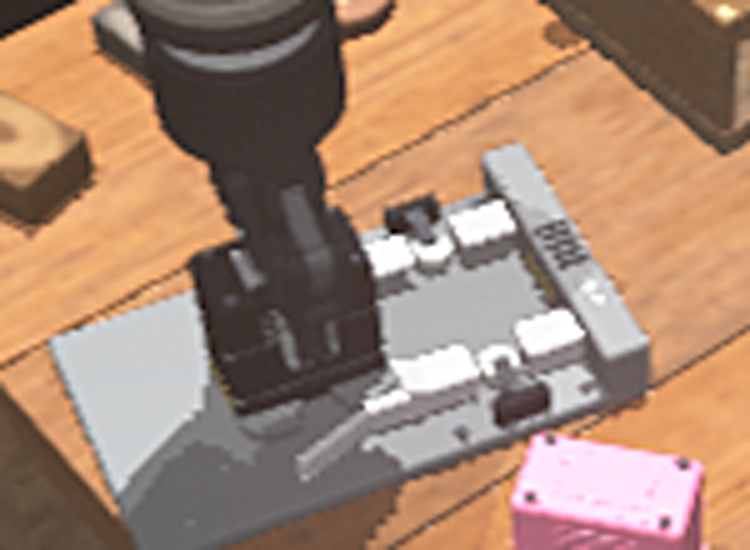

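View pics/t6c.png

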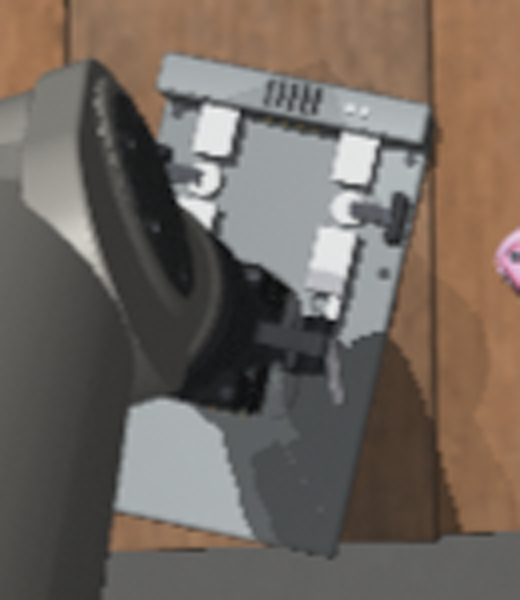

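move_arm(plan=[[[3.9,-0.9,0,0,0,0],[3.9,-0.9,0,0,0,0],[3.9,-0.9,0,0,0,0],[3.9,-0.9,0,0,0,0],[3.9,-0.9,0,0,0,0],[3.9,-0.9,0,0,0,0]]])

```text
clock: 9.27
tool_pos: [504.2, 207.7, 39.9]
tcp_rot: [[-0.974, 0.228, -0.001], [0.228, 0.974, 0.001], [0.001, 0.001, -1.0]]
ft_force: [-4.1, 0.8, 10.3]
finger_gap: 0.457
```

move_arm(plan=[[[3.9,-0.9,0.5,0,0,0],[3.9,-0.9,0,0,0,0],[3.9,-0.9,0,0,0,0],[3.9,-0.9,0,0,0,0],[3.9,-0.9,0,0,0,0]]])

```text
clock: 9.68
tool_pos: [523.6, 202.8, 39.9]
tcp_rot: [[-0.974, 0.228, -0.001], [0.228, 0.974, 0.0], [0.001, 0.0, -1.0]]
ft_force: [-6.0, -0.1, 10.4]
finger_gap: 0.461
```

Run:
```python
from cell import ctrl
import cv2,numpy as np
from h import crop
s=ctrl.sense();print(s['clock'],s['tool_pos'],np.round(s['tcp_rot'],4).tolist(),s['ft_force'],s['wrist_torque'],s['finger_gap'])
c=ctrl.capture('scene');np.savez('s7.npz',**c);crop(c,180,150,150,110,5,'s7c')
c=ctrl.capture('wrist');np.savez('w7.npz',**c);crop(c,200,140,240,180,3.3,'w7c')
```

```text
9.6833 [523.58303521 202.78524477  39.94640505] [[-0.9737, 0.228, -0.0013], [0.228, 0.9737, 0.0003], [0.0013, 0.0, -1.0]] [-5.99543767 -0.05070128 10.38647204] [-0.02657324  1.07181043  0.02841107] 0.46128178998838687
```

View pics/s7c.png

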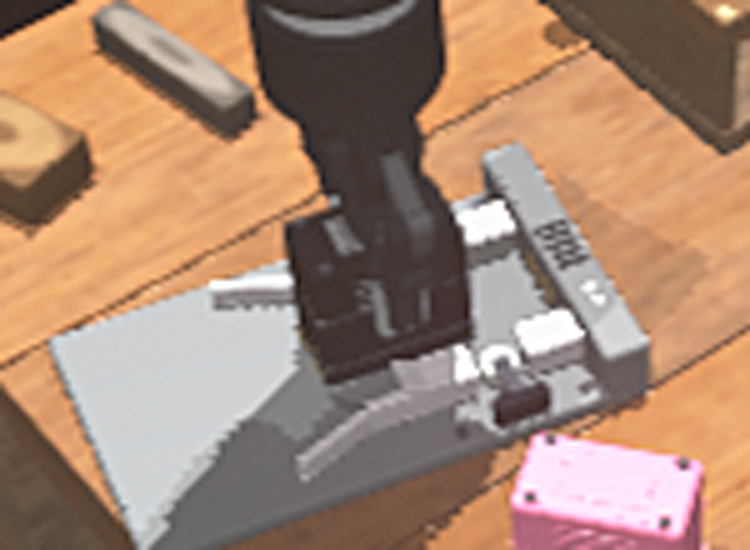

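View pics/w7c.png

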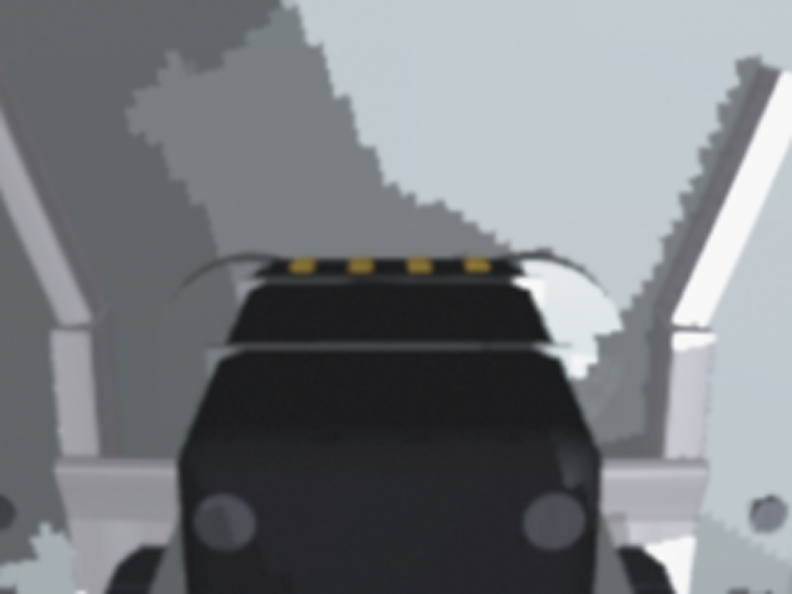

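move_arm(plan=[[[3.9,-1.3,0.5,0,0,0],[3.8,-1.2,0.3,0,0,0],[3.8,-1.2,0,0,0,0],[3.9,-0.9,0,0,0,0],[3.9,-0.9,0,0,0,0]]])

```text
clock: 10.2
tool_pos: [543.6, 196.5, 40.0]
tcp_rot: [[-0.974, 0.229, -0.0], [0.229, 0.974, -0.001], [0.0, -0.001, -1.0]]
ft_force: [0.1, 1.1, -4.0]
finger_gap: 0.461
```

move_arm(plan=[[[2.9,-0.7,0,0,0,0],[2.9,-0.7,0,0,0,0],[1.9,-0.5,0,0,0,0],[0,0,0,0,0,0]]])

```text
clock: 10.53
tool_pos: [552.8, 194.4, 40.6]
tcp_rot: [[-0.973, 0.229, 0.003], [0.229, 0.973, -0.0], [-0.003, 0.0, -1.0]]
ft_force: [3.9, -0.9, -7.4]
finger_gap: 0.46
```

Run:
```python
from cell import ctrl
import cv2,numpy as np
from h import crop
s=ctrl.sense();print(s['clock'],s['tool_pos'],s['ft_force'],s['wrist_torque'],s['finger_gap'])
c=ctrl.capture('scene');np.savez('s8.npz',**c);crop(c,240,165,100,75,8,'s8c')
c=ctrl.capture('wrist');np.savez('w8.npz',**c);crop(c,200,140,240,180,3.3,'w8c')
c=ctrl.capture('top');np.savez('t8.npz',**c);crop(c,190,195,100,75,8,'t8c')
```

```text
10.5333 [552.75804075 194.39578421  40.58365404] [ 3.93460433 -0.93691745 -7.35803841] [-0.28804728 -0.88685954  0.02664641] 0.46026002011554684
```

View pics/s8c.png

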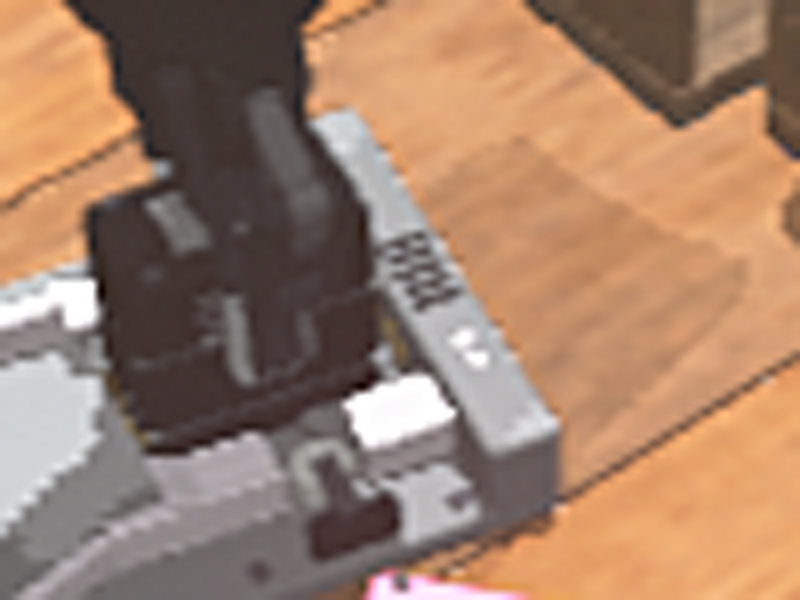

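View pics/w8c.png

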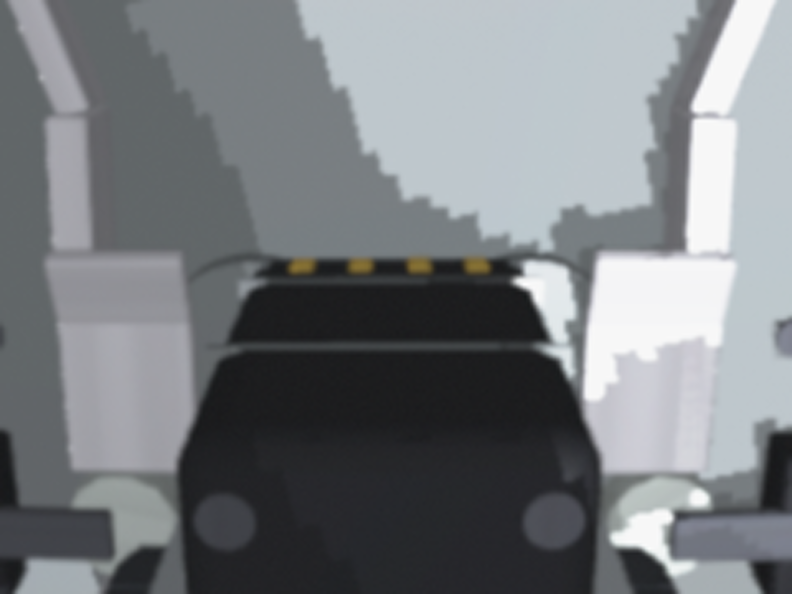

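View pics/t8c.png

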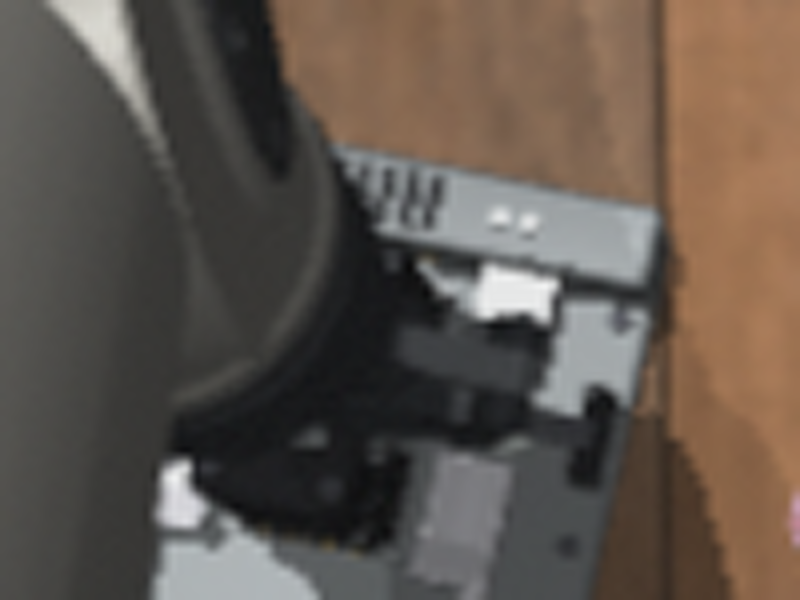

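move_arm(plan=[[[1.5,-0.35,-0.4,0,0,0],[1.5,-0.35,0,0,0,0],[1.2,-0.3,0,0,0,0],[0,0,0,0,0,0]]])

```text
clock: 11.02
tool_pos: [555.6, 193.7, 40.4]
tcp_rot: [[-0.973, 0.229, 0.0], [0.229, 0.973, -0.0], [-0.0, -0.0, -1.0]]
ft_force: [3.4, -1.3, -2.9]
finger_gap: 0.463
```

move_arm(plan=[[[1,-0.23,0,0,0,0],[1,-0.23,0,0,0,0],[0,0,0,0,0,0]]])

```text
clock: 11.27
tool_pos: [556.6, 194.0, 40.0]
tcp_rot: [[-0.974, 0.228, -0.001], [0.228, 0.974, 0.0], [0.001, -0.0, -1.0]]
ft_force: [0.6, -0.9, -3.7]
finger_gap: 0.461
```

Run:
```python
from cell import ctrl
import cv2,numpy as np
from h import crop
s=ctrl.sense();print(s['clock'],s['tool_pos'],s['ft_force'],s['wrist_torque'],s['finger_gap'])
c=ctrl.capture('scene');np.savez('s9.npz',**c);crop(c,240,165,100,75,8,'s9c')
c=ctrl.capture('wrist');np.savez('w9.npz',**c);crop(c,200,140,240,180,3.3,'w9c')
```

```text
11.2667 [556.64083963 194.02781147  40.01504273] [ 0.63768506 -0.89891458 -3.74853575] [-0.19884712 -0.22479038 -0.07359734] 0.46118049032270586
```

View pics/s9c.png

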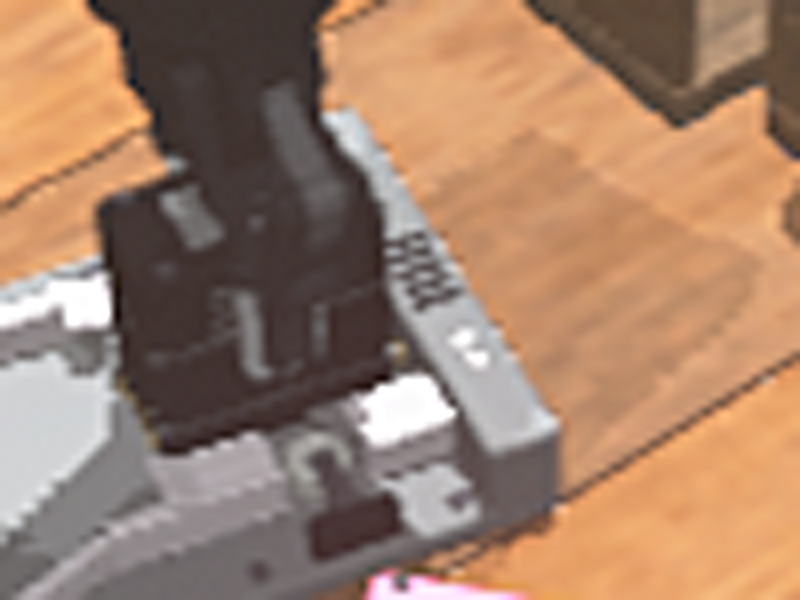

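View pics/w9c.png

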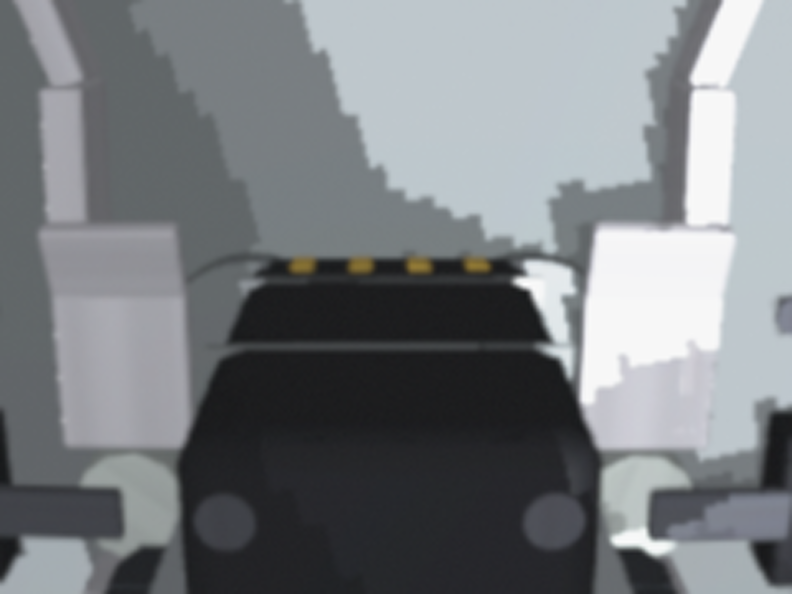

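move_arm(plan=[[[1,-0.23,0,0,0,0],[0.5,-0.1,0,0,0,0],[0,0,0,0,0,0],[0,0,0,0,0,0]]])

```text
clock: 11.7
tool_pos: [558.4, 193.5, 40.0]
tcp_rot: [[-0.974, 0.228, -0.001], [0.228, 0.974, -0.0], [0.001, -0.0, -1.0]]
ft_force: [-0.3, 0.0, -4.2]
finger_gap: 0.457
```

move_arm(plan=[[[0,0,-0.4,0,0,0],[0,0,0,0,0,0],[0,0,0,0,0,0],[0,0,0,0,0,0],[0,0,0,0,0,0]]], fingers=0.7)

```text
clock: 12.12
tool_pos: [559.0, 193.4, 40.0]
tcp_rot: [[-0.974, 0.228, 0.0], [0.228, 0.974, 0.0], [-0.0, 0.0, -1.0]]
ft_force: [0.2, -0.0, -0.1]
finger_gap: 0.701
```

move_arm(plan=[[[0,0,3,0,0,0],[0,0,10,0,0,0],[0,0,25,0,0,0],[0,0,30,0,0,0],[0,0,30,0,0,0],[0,0,30,0,0,0],[-20,0,20,0,0,0],[-30,0,0,0,0,0],[-30,0,0,0,0,0],[0,0,0,0,0,0]]])

```text
clock: 12.95
tool_pos: [473.5, 193.1, 188.3]
tcp_rot: [[-0.974, 0.227, -0.004], [0.227, 0.974, 0.001], [0.004, -0.0, -1.0]]
ft_force: [-0.3, 0.2, -1.3]
finger_gap: 0.701
```

Run:
```python
from cell import ctrl
import cv2,numpy as np
from h import crop
s=ctrl.sense();print(s['clock'],s['tool_pos'],s['ft_force'],s['finger_gap'])
c=ctrl.capture('scene');np.savez('s10.npz',**c);crop(c,220,150,120,90,6.5,'s10c')
c=ctrl.capture('wrist');np.savez('w10.npz',**c);cv2.imwrite('pics/w10.png',c['image'][:,:,::-1])
c=ctrl.capture('top');np.savez('t10.npz',**c);crop(c,180,185,120,90,6.5,'t10c')
```

```text
12.95 [473.54801658 193.10933857 188.25175767] [-0.32325045  0.16981926 -1.34961109] 0.7014110525691026
```

View pics/s10c.png

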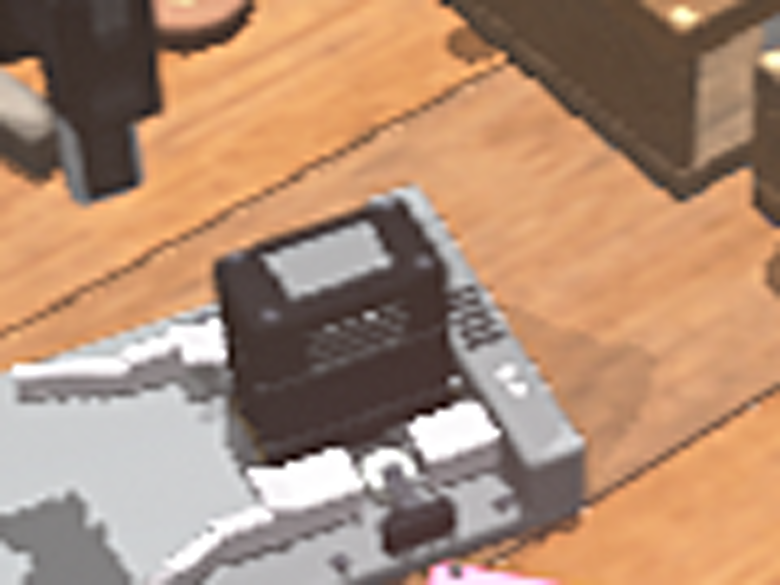

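View pics/w10.png

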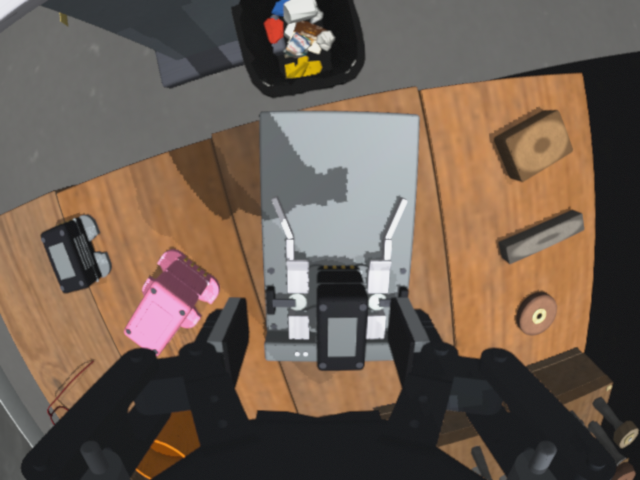

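View pics/t10c.png

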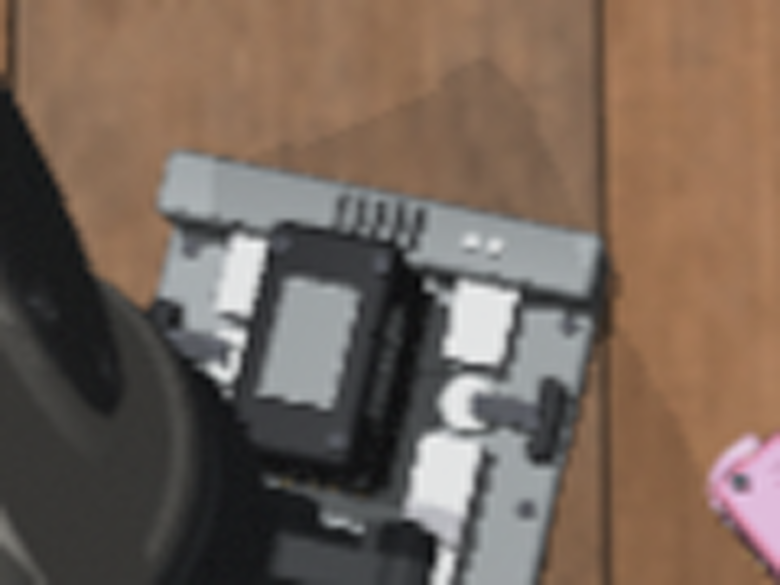

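Run:
```python
from h import *
a=load('t10');b=load('top0');c=load('w10')
for n,(x,y,w,h) in {'R':(240,238,28,20),'L':(200,228,12,20)}.items():
    A=a['image'][y:y+h,x:x+w].astype(int);B=b['image'][y:y+h,x:x+w].astype(int);print(n,abs(A-B).mean())
im=np.hstack([cv2.resize(z['image'][220:270,190:280,::-1],None,fx=4.4,fy=4.4,interpolation=cv2.INTER_CUBIC) for z in (b,a)])
w=cv2.resize(c['image'][250:350,255:425,::-1],None,fx=4.6,fy=4.6,interpolation=cv2.INTER_CUBIC)
W=min(im.shape[1],w.shape[1]);im=im[:,:W];w=w[:340,:W];cv2.imwrite('pics/chk.png',np.vstack([im,w]))
```

```text
R 34.43452380952381
L 42.97361111111111
```

View pics/chk.png

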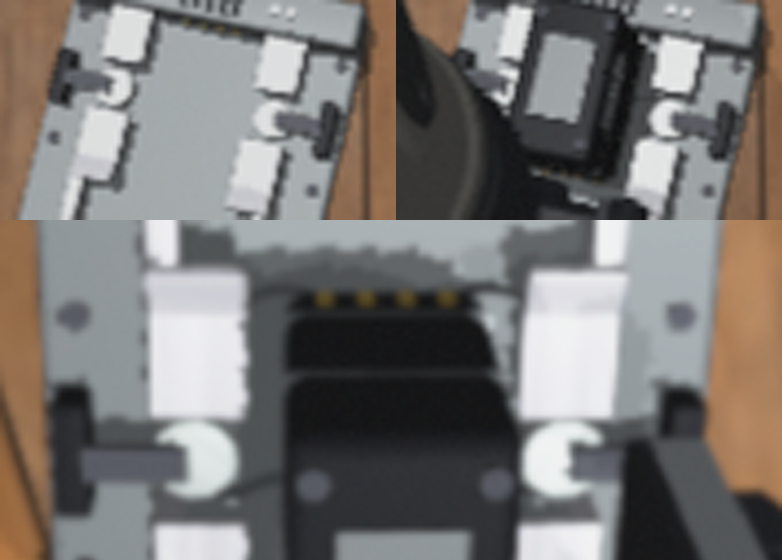

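move_arm(plan=[[[0,-30,0,0,0,0],[0,-35,0,0,0,0],[0,-35,0,0,0,0],[0,-35,0,0,0,0],[0,-35,0,0,0,0],[0,-20,0,0,0,0],[0,0,0,0,0,0],[0,0,0,0,0,0]]])

```text
clock: 13.77
tool_pos: [479.9, 1.6, 188.2]
tcp_rot: [[-0.973, 0.232, 0.001], [0.232, 0.973, -0.0], [-0.001, -0.0, -1.0]]
ft_force: [0.4, 0.8, 0.6]
finger_gap: 0.703
```

Run:
```python
from cell import ctrl
from h import *
b=load('top0')
s=ctrl.sense();print(s['clock'],s['tool_pos'],s['ft_force'])
a=ctrl.capture('top');np.savez('t11.npz',**a)
sc=ctrl.capture('scene');np.savez('s11.npz',**sc);
for n,(x,y,w,h) in {'R':(244,243,24,10),'L':(200,233,18,13),'low':(340,265,45,50)}.items():
    A=a['image'][y:y+h,x:x+w].astype(int);B=b['image'][y:y+h,x:x+w].astype(int);print(n,abs(A-B).mean())
f=lambda z:cv2.resize(z['image'][205:275,190:280,::-1],None,fx=4.4,fy=4.4,interpolation=cv2.INTER_CUBIC)
s0=load('scene0')
g=lambda z:cv2.resize(z['image'][180:240,230:320,::-1],None,fx=4.4,fy=4.4,interpolation=cv2.INTER_CUBIC)
cv2.imwrite('pics/chk2.png',np.vstack([np.hstack([f(b),f(a)]),np.hstack([g(s0),g(sc)])]))
```

```text
13.7667 [479.89571544   1.57536477 188.18326169] [0.41655402 0.75741209 0.61880839]
R 17.531944444444445
L 11.56980056980057
low 36.35259259259259
```

View pics/chk2.png

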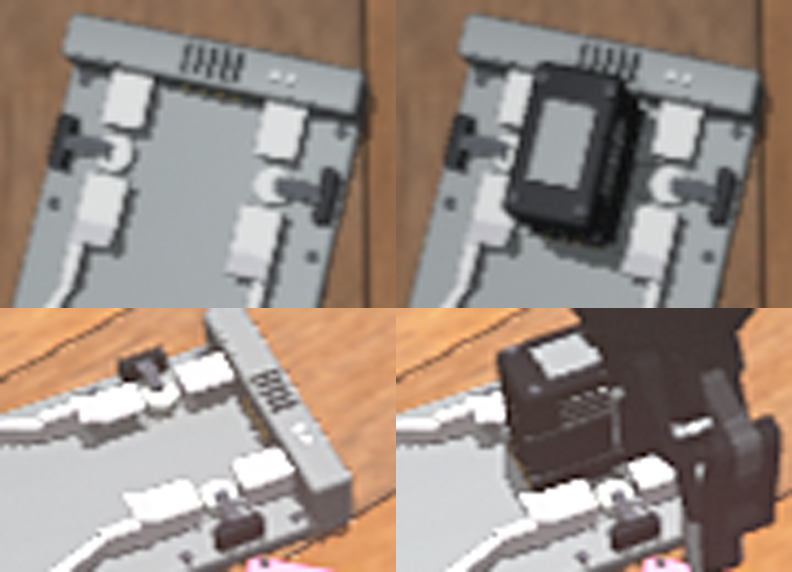

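Run:
```python
from h import *
a=load('t11');b=load('top0')
p=atz(a,(563-396)/4.4+190,142/4.4+205,82);print(p)
# shaft profile of left catch & right catch along shaft rows
def shift(x,y,w,h):
    A=cv2.cvtColor(a['image'],cv2.COLOR_RGB2GRAY);B=cv2.cvtColor(b['image'],cv2.COLOR_RGB2GRAY)
    r=cv2.matchTemplate(A[y-5:y+h+5,x-8:x+w+8],B[y:y+h,x:x+w],cv2.TM_CCOEFF_NORMED);_,v,_,l=cv2.minMaxLoc(r);return l[0]-8,l[1]-5,round(v,3)
print('L roller',shift(204,234,12,12),'R roller',shift(246,240,14,14))
print('low pack',)
```

```text
[557.12092348 191.79877772  82.        ]
L roller (0, 0, 0.993) R roller (0, 0, 0.825)
low pack
```

Run:
```python
from cell import ctrl
s=ctrl.sense();print(s['clock'],abs(s['qvel']).max());print(ctrl.finish_job())
```

```text
13.8667 0.9664851820859236
the job is handed in; nothing more can be done
None
```

The tall black pack is in the charger, let go, and the job was handed in at 13.9 s of the 42 s allowed. I set it down on the open deck, slid it under the lips until the catches dropped in, opened the fingers and moved the arm clear.

**Final checks**
- **Position:** the top camera puts the pack's centre at about (557, 192) mm. My estimate of home is about (557, 190 to 194) mm. The pack stands upright.
- **Catches:** both rollers sit at the same pixels as before the pack was loaded, within about 1 px. The match score is 0.99 on the left and 0.83 on the right, where lighting and shadow have changed. The catch joints themselves can't be read.
- **Contact:** wrist force was near zero after release.

**Disagreements and gaps**
- **Charger position:** the wrist camera placed the charger about 4 mm further to +y than the top and scene cameras did. I followed the wrist view, which matched the rails to within about 1 mm during the slide.
- **End stop:** I did not push on to touch the end block.
- **Low pack:** I never touched it, and it was still in place in the wrist picture taken after release. My final pixel comparison for it was no use, because the arm was over that area.

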